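Open the bench clamp right up

ROBOT

A 6-joint arm with a two-finger parallel gripper is mounted at the origin on the work surface. World frame = base frame: x ahead of the robot, y to its left, z up, the work surface at z = 0. Lengths are in m, angles in rad, forces in N, time in s.
With the tool pointing down it reaches from about 0.3 to 0.825 m from the base axis. Payload 5.4 kg.
Tool frame: the origin (TCP) lies between the finger pads; the fingertips stand 14 mm ahead of it and the grasp point (between the pads) lies 5 mm behind it; z points along the fingers, y is the line along which they close (so a half turn about z gives the same grasp; the last joint's range is limited). The gripper opens to 92 mm and grips with 3 to 60 N. Pads are 20 mm wide; open, the fingers measure 128 mm over their backs; the gripper's body (75 mm by 189 mm) begins 69 mm behind the grasp point.
Start: joints at [-1.443, 0.158, 1.597, -0, 1.386, -0.21], TCP at [0.191, -0.542, 0.229] pointing down, gripper open.
Joint ranges: [-2.91, 2.91], [-0.94, 2.29], [0.18, 2.7], [-1.29, 4.43], [0.17, 2.64], [-3, 3]. Speed limits (rad/s): [2.57, 2.57, 3.14, 3.14, 3.14, 3.14].

INTERFACE

Orientations are given as a rotation vector (axis times angle).
In Python, from rig import robot gives the robot as it stands.
- The arm moves only by the shell command python3 -m inch 'ROWS' [FORCE]. ROWS is JSON, a list of rows, each a list of 3 entries, a list of its own where there are three numbers: the opening, from 0 (shut) to 1 (fully open), then the shift along the tool's x, y, z in m, then the turn, a rotation vector about the tool's x, y, z in rad. In form: [[claw, [x, y, z], [ax, ay, az]], ...]. A call has 1 to 12 rows; each row shifts and turns the commanded pose from where the row before left it, along the tool's axes as they then stand; what a row does not reach is not made up. A row lasts 1/8 s, in which the tool goes at most 62.5 mm and 10.7 degrees, less where a joint would pass 70% of its speed; a pose out of reach is approached as far as the arm can. A call is refused whole if a number of a shift passes 0.0625 or a number of a turn 0.188, either way. A call with a gripper value outside its range is refused whole. The fingers move at their own pace and stop on an object; FORCE is the grip in N (left out, the last holds). Time passes only in rows, so rows that do not move let the fingers close. It gives the time, the measured TCP pose, the force and the opening at its end, in the units of the state.
- robot.read_state(): the state, without advancing time (a new reading comes with each control period).
- robot.capture(name): name is "scene" or "top" or "wrist"; returns a dict with "img" (384x512x3 uint8, red, green, blue), "K" (3x3 intrinsics, pixels), "T" (4x4, takes a point from camera to world coordinates). Camera axes: x right, y up, looking along -z (the intrinsics and any distortion apply to the point x, -y, -z); pixel columns grow to the right and rows downward; lengths in m; the calibration is good to about 2 mm. A picture is of the moment at which its call begins. There is no depth.
- robot.finish_job(): hands the job in, once; it reports no verdict.
Trained networks look in a picture, given as the dict that the camera call returned (one of the last four; its "shot" number tells which), for a name from the list of things; names that differ only in an ending like _2 or _b are one class to them, and where a whole thing is asked for, a point or a joint stands for the part that bears it (a point fixed in the world has none). Each returns a list of dicts, best first, with "p" (0 to 1); they miss things now and then, are a little off and sometimes report something else, mostly with a low value. They report only what shows in the picture. A call takes as long as a camera call.
- robot.recognise(picture, name): "box" ([left, top, width, height] in pixels, round what is visible of it).
- robot.mark_of(picture, name): "xy" ([column, row] in pixels: a listed point, or the origin of a listed thing).
The state is a dict: "t": time; "joints": joint angles; "qvel": joint speeds; "joint_torque": joint torques, N m; "ee_pos": TCP position; "tool_rot": TCP orientation; "wrist_force": force on the tool from outside, world axes, zero at the start; "torque": the same for the moment, N m; "gripper_width": opening from 0.0 (shut) to 1.0 (fully open).
Only numpy, scipy, OpenCV 4.12 (cv2) and the standard library are available. Lean on these libraries where they do the work, as an engineer would, in place of code of your own. Each camera call takes 0.05 s, during which the arm holds its last target. There are 200 camera calls.

TASK

Open the orange bar clamp on the bench right up for the next glue-up: press the red release pad down with the fingertips and, keeping it down, push the sliding jaw back along its bar until it is up against the yellow end stop. Then let the pad spring back up so that the jaw stays locked there. Pick nothing up, and leave everything else on the bench standing where it is.

Things in the scene. Friction and masses are not known exactly. Their poses are not given: they have to be found in the camera images.
- clamp: The bar clamp, screwed to the bench (does not move): a steel bar 346 mm long, 26 mm wide, its top 42 mm above the bench, with ratchet teeth 4 mm high along its underside; a low grey fixed jaw at one end (the -x end) and a yellow end stop at the other. Origin on the bench under the bar, about midway; its x axis runs along the bar from the fixed jaw to the end stop, the way the sliding jaw opens; z up. Nothing of it but the sliding jaw stands higher than 62 mm.
- jaw (a joint): Travel of the orange sliding jaw along the bar, in m: 0 nearest the fixed jaw, 0.160 up against the end stop; it grows along the clamp's x. The jaw's body is 110 mm long over all, 60 mm wide. Locked against opening by the ratchet unless the release is held down; then it slides with about 1 to 3 N and stays where it is left.
- release (a joint): How far the red release pad is pressed down, in m: 0 up, 0.010 fully down. A spring presses it up with about 4 N at the top, 9 N at the bottom, and it comes back up whenever it is let go. The ratchet is free when it is more than about 0.005 down, so keep it 0.006 to 0.010 down while pushing; if it is let go, the ratchet locks again at the next tooth (8 mm apart).
- release_top (a point): Centre of the top of the red release pad, 44 mm along the bar by 46 mm across, on top of the sliding jaw; moves with jaw and pad. 72 mm above the bench when up, 62 mm when fully down. Axes as the clamp's.
- push_face (a point): Point on the upright orange lug of the sliding jaw, on its face towards the pad, 26 mm from the middle of the pad along the clamp's +x (the opening way). The lug is 14 mm thick, 56 mm wide, from the pad to 115 mm above the bench; this point is 95 mm above the bench. Fingertips standing on the pad push the jaw open by pushing this face.
- end_stop (a point): Top of the yellow end stop's face towards the sliding jaw, 62 mm above the bench. The stop is 22 mm long, 44 mm wide.
- nestbox: Open light-wood box, 120 x 90 x 70 mm high, the next piece to be clamped, loose beside the bar. Origin: middle of its underside. To be left alone.
- jar: Amber glass jar with green lid, 60 mm across, 80 mm high, loose beside the bar. Origin: middle of its underside. To be left alone.
- screwdriver: Screwdriver lying loose beside the bar on the robot's side, about 200 mm long, up to 30 mm high. To be left alone.
- brass_cup: Brass cup, 60 mm across, 75 mm high, loose near the fixed jaw on the robot's side. Origin: middle of its underside. To be left alone.
- hammer: Hammer lying loose on the right of the bench. To be left alone.
- bottle: White bottle with red cap, 70 mm across, 190 mm high, loose on the left of the bench. Origin: middle of its underside. To be left alone.
- can: Blue can, 80 mm across, 110 mm high, loose on the left of the bench. Origin: middle of its underside. To be left alone.

How it is judged:
By the outcome, as a careful person would: the job done as asked, in the order asked, and still so for the second after the job is handed in, with the robot touching nothing.
It also fails if it takes over 38 s, if anything falls off the work surface, if the arm or the gripper's body presses on something with over 40 N, if the wrist force passes 120 N, or if a joint passes its speed limit or range.

## Working session

There is one attempt and no reset: what is moved stays moved. The work goes in short steps, Python scripts to look and compute and a shell command to move; the robot and the scene stay as the last step left them, time stands still between calls to the robot, and variables do not carry over. Pictures are saved under pics/ and viewed, on a budget of 10 in all, crops included, one or two more only if the job needs it, and the job is handed in when it is done.

```bash
mkdir -p pics; cat > h.py <<'E'
import numpy as np, cv2
from rig import robot
from scipy.spatial.transform import Rotation as R
def ray(c,xy):
    K,T=c["K"],c["T"]
    d=T[:3,:3]@np.array([(xy[0]-K[0,2])/K[0,0],-(xy[1]-K[1,2])/K[1,1],-1.0]);return T[:3,3],d
def atz(c,xy,z):
    o,d=ray(c,xy);return o+d*(z-o[2])/d[2]
def px(c,p):
    K,T=c["K"],c["T"];q=T[:3,:3].T@(np.array(p)-T[:3,3])
    return [K[0,0]*q[0]/-q[2]+K[0,2],K[1,1]*-q[1]/-q[2]+K[1,2]]
def save(c,n): cv2.imwrite(f"pics/{n}.png",c["img"][:,:,::-1])
E
python3 - <<'E'
from h import *
import numpy as np
np.set_printoptions(precision=3,suppress=True)
s=robot.read_state();print(s)
Z=dict(clamp=0,release_top=.072,push_face=.095,end_stop=.062,nestbox=0,jar=0,screwdriver=0,brass_cup=0,bottle=0,can=0,hammer=0)
cs=[robot.capture(n) for n in("scene","top")]
for c,n in zip(cs,("scene","top")):
    save(c,n+"0");print(n,list(c),c["T"][:3,3])
    for k,z in Z.items():
        for m in robot.mark_of(c,k)[:2]: print(k,round(m["p"],2),np.array(m["xy"]),atz(c,m["xy"],z))
cv2.imwrite("pics/a.png",cv2.resize(np.vstack([c["img"][:,:,::-1] for c in cs]),(400,600)))
E
```

```text
{'t': 0.0, 'joints': array([-1.443,  0.159,  1.598,  0.   ,  1.386, -0.21 ]), 'qvel': array([ 0.001, -0.   , -0.001,  0.001,  0.001,  0.   ]), 'joint_torque': array([ -0.   , -38.557, -32.211,   0.07 ,   0.038,  -0.   ]), 'ee_pos': array([ 0.19 , -0.542,  0.228]), 'tool_rot': array([-3.095, -0.528, -0.   ]), 'wrist_force': array([-0.163,  0.86 ,  0.936]), 'torque': array([-0.014, -0.004,  0.043]), 'gripper_width': 0.996588985333865}
scene ['img', 'K', 'T', 'shot'] [ 1.342 -0.197  0.886]
clamp 0.68 [277.3 201.3] [0.532 0.061 0.   ]
release_top 0.78 [270.4 184.7] [0.53  0.036 0.072]
push_face 0.67 [275.4 177.9] [0.528 0.05  0.095]
end_stop 0.7 [324.6 181.6] [0.535 0.2   0.062]
nestbox 0.65 [262.8 237.5] [ 0.659 -0.012  0.   ]
jar 0.95 [327.8 222.3] [ 0.639  0.184 -0.   ]
screwdriver 0.69 [267.7 184.3] [0.455 0.049 0.   ]
screwdriver 0.57 [274.1 178.7] [0.433 0.075 0.   ]
brass_cup 0.67 [214.5 185.3] [ 0.43  -0.116  0.   ]
bottle 0.93 [373.7 170.1] [0.451 0.408 0.   ]
can 0.98 [387.1 192.3] [0.555 0.407 0.   ]
hammer 0.91 [111.3 206.7] [ 0.466 -0.427  0.   ]
top ['img', 'K', 'T', 'shot'] [ 0.412 -0.012  0.98 ]
clamp 0.93 [234.  210.9] [0.523 0.058 0.   ]
push_face 0.62 [230.3 202.4] [0.534 0.061 0.095]
end_stop 0.61 [180.8 204.8] [0.533 0.195 0.062]
nestbox 0.76 [261.5 164.1] [ 0.657 -0.02   0.   ]
jar 0.57 [187.8 170.9] [0.639 0.191 0.   ]
screwdriver 0.79 [231.1 242.5] [0.435 0.066 0.   ]
brass_cup 0.87 [297.1 244.1] [ 0.429 -0.116  0.   ]
brass_cup 0.57 [410.2 226.9] [ 0.473 -0.433  0.   ]
bottle 0.91 [108.7 240.9] [0.442 0.406 0.   ]
bottle 0.5 [295.8 247.1] [ 0.42  -0.113  0.   ]
can 0.87 [111.  202.1] [0.551 0.406 0.   ]
hammer 0.85 [405.5 225.9] [ 0.476 -0.421  0.   ]
hammer 0.53 [234.1 206.6] [0.535 0.058 0.   ]
```

View pics/top0.png

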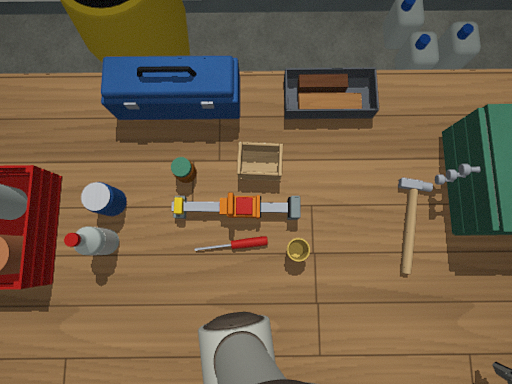

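View pics/scene0.png

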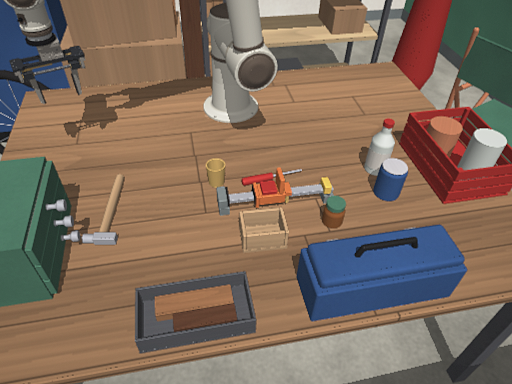

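The top view shows the bar running along world +y, with the end stop at px (179,205), the fixed jaw at (294,207), the pad at (243,206) and the lug at (229,205). The scene view agrees. Next I'll work out the bar direction and the approach.

```bash
python3 - <<'E'
from h import *
np.set_printoptions(precision=4,suppress=True)
c=robot.capture("top");im=c["img"].astype(int);hsv=cv2.cvtColor(c["img"],cv2.COLOR_RGB2HSV)
roi=np.zeros(hsv.shape[:2],bool);roi[185:230,165:310]=1
def cen(m,z):
    ys,xs=np.nonzero(m&roi);print(len(xs),xs.mean(),ys.mean(),xs.min(),xs.max(),ys.min(),ys.max());return atz(c,(xs.mean(),ys.mean()),z)
H,S,V=hsv[...,0],hsv[...,1],hsv[...,2]
pad=cen(((H<5)|(H>174))&(S>150)&(V>90),.072);st=cen((H>22)&(H<32)&(S>150)&(V>120),.06)
bar=(S<60)&(V>140)&roi
ys,xs=np.nonzero(bar);P=np.array([atz(c,(x,y),.042)[:2] for x,y in zip(xs,ys)])
m=np.median(P,0);
vx,vy,x0,y0=cv2.fitLine(P.astype(np.float32),cv2.DIST_HUBER,0,.01,.01).ravel();print("pad",pad,"stop",st,"bar",vx,vy,x0,y0,len(P))
a=np.array([vx,vy])*np.sign(vy)
s=robot.read_state();Rt=R.from_rotvec(s["tool_rot"]);print(Rt.as_matrix())
# tool x along bar (either sign), z down
for sg in(1,-1):
    X=np.array([a[0]*sg,a[1]*sg,0]);Zt=np.array([0,0,-1.]);D=R.from_matrix(np.c_[X,np.cross(Zt,X),Zt])
    print(sg,(Rt.inv()*D).as_rotvec())
print(Rt.inv().apply(np.array([pad[0],pad[1],.229])-s["ee_pos"]))
E
```

```text
269 243.53159851301115 205.27881040892194 236 251 197 214
133 177.65413533834587 205.0 173 182 197 213
pad [0.5291 0.0284 0.072 ] stop [0.5331 0.2035 0.06  ] bar 0.019397428 0.9998118 0.5302588 0.03140398 775
[[ 0.9435  0.3314 -0.    ]
 [ 0.3314 -0.9435  0.    ]
 [-0.     -0.     -1.    ]]
1 [-0.      0.     -1.2136]
-1 [0.    0.    1.928]
[ 0.5086 -0.4264 -0.0004]
```

```bash
python3 -m inch '[[0,[0.046,-0.0388,0],[0,0,0]],[0,[0.046,-0.0388,0],[0,0,0]],[0,[0.046,-0.0388,0],[0,0,0]],[0,[0.046,-0.0388,0],[0,0,0]],[0,[0.046,-0.0388,0],[0,0,0]],[0,[0.046,-0.0388,0],[0,0,0]],[0,[0.046,-0.0388,0],[0,0,0]],[0,[0.046,-0.0388,0],[0,0,0]],[0,[0.046,-0.0388,0],[0,0,0]],[0,[0.046,-0.0388,0],[0,0,0]],[0,[0.046,-0.0388,0],[0,0,0]]]' 20
python3 -m inch '[[0,[0,0,0],[0,0,-0.1734]],[0,[0,0,0],[0,0,-0.1734]],[0,[0,0,0],[0,0,-0.1734]],[0,[0,0,0],[0,0,-0.1734]],[0,[0,0,0],[0,0,-0.1734]],[0,[0,0,0],[0,0,-0.1734]],[0,[0,0,0],[0,0,-0.1734]],[0,[0,0,0],[0,0,0]]]'
python3 - <<'E'
from h import *
np.set_printoptions(precision=4,suppress=True)
s=robot.read_state();print(s["t"],s["ee_pos"],R.from_rotvec(s["tool_rot"]).as_matrix(),s["joints"],s["wrist_force"],s["gripper_width"])
c=robot.capture("wrist");save(c,"w1");print(c["T"])
for k,z in dict(release_top=.072,push_face=.095,end_stop=.062,clamp=0).items():
    for m in robot.mark_of(c,k)[:2]: print(k,round(m["p"],2),np.array(m["xy"]),atz(c,m["xy"],z))
E
```

```text
t: 2.62
ee_pos: [0.5274, 0.0298, 0.2289]
tool_rot: [3.096, 0.528, 0.001]
wrist_force: [0.0, -0.5, -0.2]
gripper_width: 0.002
t: 3.62
ee_pos: [0.5265, 0.0279, 0.2286]
tool_rot: [2.245, 2.198, 0.0]
wrist_force: [-1.0, -0.2, 0.1]
gripper_width: 0.008
3.625 [0.5265 0.0279 0.2286] [[ 0.0211  0.9998  0.0001]
 [ 0.9998 -0.0211  0.    ]
 [ 0.      0.0001 -1.    ]] [-0.1765  0.0343  1.7303  0.      1.377  -0.1554] [-0.9592 -0.233   0.148 ] 0.007537001404371271
[[ 0.9998  0.0209  0.0051  0.5271]
 [-0.0215  0.9631  0.2682  0.1032]
 [ 0.0007 -0.2682  0.9634  0.3837]
 [ 0.      0.      0.      1.    ]]
release_top 0.74 [257.6 180.8] [0.5278 0.0274 0.072 ]
push_face 0.61 [258.2 164.4] [0.5287 0.0509 0.095 ]
push_face 0.48 [343.9  37.8] [0.6118 0.1699 0.095 ]
end_stop 0.83 [257.9  24.4] [0.5314 0.192  0.062 ]
clamp 0.66 [258.  146.9] [0.5294 0.0582 0.    ]
```

View pics/w1.png

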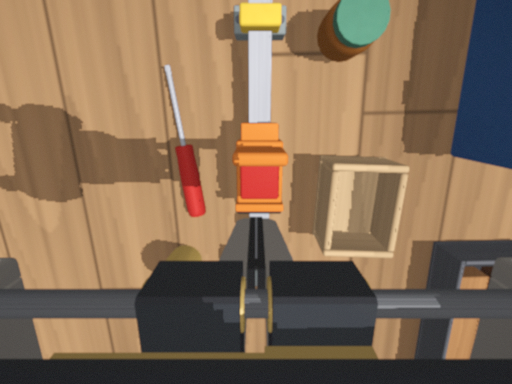

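The wrist view shows the pad at (259,181), the lug just ahead of it at rows 150–160, and the bar clear up to the stop at rows 20–38. The fingers line up with the bar, so I'll descend.

```bash
python3 -m inch '[[0,[0.005,0.002,0.045],[0,0,0]],[0,[0,0,0.045],[0,0,0]],[0,[0,0,0.03],[0,0,0]],[0,[0,0,0.014],[0,0,0]],[0,[0,0,0],[0,0,0]]]'
python3 -m inch '[[0,[0,0,0.005],[0,0,0]],[0,[0,0,0.004],[0,0,0]],[0,[0,0,0],[0,0,0]]]'
python3 -m inch '[[0,[0,0,0.004],[0,0,0]],[0,[0,0,0.003],[0,0,0]],[0,[0,0,0],[0,0,0]]]'
```

```text
t: 4.5
ee_pos: [0.5283, 0.0329, 0.0942]
tool_rot: [-2.243, -2.199, 0.001]
wrist_force: [0.8, -0.8, 0.3]
gripper_width: -0.0
t: 4.88
ee_pos: [0.5287, 0.0328, 0.0858]
tool_rot: [2.243, 2.2, 0.0]
wrist_force: [-0.4, 0.8, 0.1]
gripper_width: 0.005
t: 5.25
ee_pos: [0.529, 0.0328, 0.0794]
tool_rot: [2.242, 2.2, 0.001]
wrist_force: [-2.6, 0.9, 7.1]
gripper_width: 0.007
```

```bash
python3 -m inch '[[0,[0.002,0,0.0015],[0,0,0]],[0,[0.004,0,0],[0,0,0]],[0,[0.004,0,0],[0,0,0]],[0,[0,0,0],[0,0,0]]]'
python3 -m inch '[[0,[0.005,0,0],[0,0,0]],[0,[0.005,0,0],[0,0,0]],[0,[0.005,0,0],[0,0,0]],[0,[0.005,0,0],[0,0,0]],[0,[0,0,0],[0,0,0]]]'
python3 - <<'E'
from h import *
np.set_printoptions(precision=4,suppress=True)
c=robot.capture("wrist");save(c,"w2")
for k,z in dict(release_top=.064,push_face=.095,end_stop=.062,clamp=0).items():
    for m in robot.mark_of(c,k)[:2]: print(k,round(m["p"],2),np.array(m["xy"]),atz(c,m["xy"],z))
E
```

```text
t: 5.75
ee_pos: [0.5292, 0.0429, 0.0781]
tool_rot: [2.242, 2.2, 0.001]
wrist_force: [-1.8, 0.2, 7.9]
gripper_width: 0.003
t: 6.38
ee_pos: [0.5297, 0.0631, 0.0782]
tool_rot: [2.242, 2.2, 0.001]
wrist_force: [-2.8, 0.1, 6.8]
gripper_width: 0.01
release_top 0.3 [390.7 276.7] [0.6224 0.0265 0.064 ]
push_face 0.71 [260.1 221.4] [0.5314 0.0823 0.095 ]
end_stop 0.73 [260.8  11.1] [0.534  0.1921 0.062 ]
clamp 0.92 [261.5 205. ] [0.5339 0.0595 0.    ]
```

View pics/w2.png

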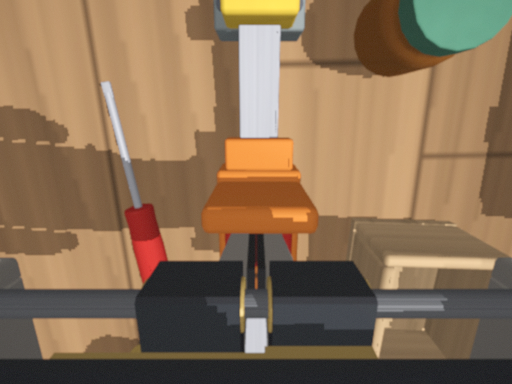

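The jaw's front edge is at row 138 and the stop face at row 27. The fingers are against the lug and the pad is hidden beneath them. I'll push on and watch the force.

```bash
python3 -m inch '[[0,[0.006,0,0],[0,0,0]],[0,[0.006,0,0],[0,0,0]],[0,[0.006,0,0],[0,0,0]],[0,[0.006,0,0],[0,0,0]],[0,[0.006,0,0],[0,0,0]],[0,[0,0,0],[0,0,0]]]'
python3 - <<'E'
from h import *
np.set_printoptions(precision=4,suppress=True)
c=robot.capture("wrist");save(c,"w3")
s=robot.read_state();print(s["ee_pos"],s["wrist_force"])
for k,z in dict(push_face=.095,end_stop=.062).items():
    for m in robot.mark_of(c,k)[:2]: print(k,round(m["p"],2),np.array(m["xy"]),atz(c,m["xy"],z))
print("row->y z.062", [(r,atz(c,(260,r),.062)[1].round(4)) for r in range(0,200,20)])
E
```

```text
t: 7.38
ee_pos: [0.5304, 0.0933, 0.0782]
tool_rot: [2.242, 2.2, 0.002]
wrist_force: [-2.4, 0.6, 8.2]
gripper_width: 0.005
[0.5303 0.0933 0.0782] [-1.6429  1.4418  7.5217]
push_face 0.63 [259.  219.8] [0.5315 0.1134 0.095 ]
end_stop 0.95 [255.   70.7] [0.5309 0.1922 0.062 ]
row->y z.062 [(0, np.float64(0.2276)), (20, np.float64(0.218)), (40, np.float64(0.2081)), (60, np.float64(0.1978)), (80, np.float64(0.1872)), (100, np.float64(0.1761)), (120, np.float64(0.1646)), (140, np.float64(0.1527)), (160, np.float64(0.1403)), (180, np.float64(0.1275))]
```

View pics/w3.png

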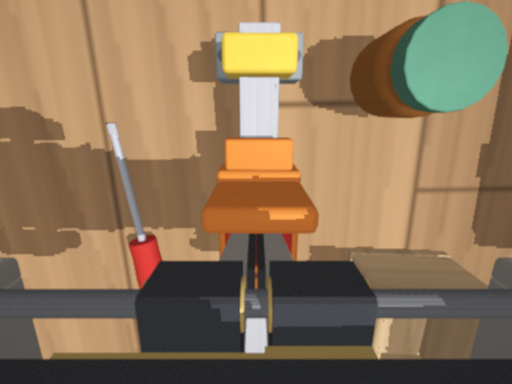

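The jaw is moving with the fingers: its edge is still at row 138 and the stop face is now at row 77, which leaves about 35 mm.

```bash
python3 -m inch '[[0,[0.006,0,0],[0,0,0]],[0,[0.006,0,0],[0,0,0]],[0,[0.006,0,0],[0,0,0]],[0,[0.006,0,0],[0,0,0]],[0,[0.003,0,0],[0,0,0]],[0,[0,0,0],[0,0,0]]]'
python3 -m inch '[[0,[0.002,0,0],[0,0,0]],[0,[0.002,0,0],[0,0,0]],[0,[0,0,0],[0,0,0]]]'
python3 -m inch '[[0,[0.002,0,0],[0,0,0]],[0,[0.002,0,0],[0,0,0]],[0,[0,0,0],[0,0,0]]]'
```

```text
t: 8.28
ee_pos: [0.5309, 0.1201, 0.0783]
tool_rot: [2.242, 2.2, 0.002]
wrist_force: [-3.3, 0.4, 7.6]
gripper_width: 0.002
t: 8.65
ee_pos: [0.531, 0.1238, 0.0783]
tool_rot: [2.242, 2.2, 0.001]
wrist_force: [-2.9, 0.3, 7.6]
gripper_width: 0.003
t: 9.02
ee_pos: [0.5311, 0.1278, 0.0783]
tool_rot: [2.242, 2.199, 0.001]
wrist_force: [-3.3, 0.8, 7.0]
gripper_width: 0.005
```

```bash
python3 -m inch '[[0,[0.002,0,0],[0,0,0]],[0,[0.001,0,0],[0,0,0]],[0,[0,0,0],[0,0,0]]]'
python3 - <<'E'
from h import *
np.set_printoptions(precision=4,suppress=True)
c=robot.capture("wrist");save(c,"w4")
s=robot.read_state();print(s["ee_pos"],s["wrist_force"])
E
```

```text
t: 9.4
ee_pos: [0.5312, 0.1308, 0.0783]
tool_rot: [2.242, 2.199, 0.001]
wrist_force: [-2.9, -1.9, 7.7]
gripper_width: 0.006
[0.5312 0.1307 0.0783] [-1.9293 -0.7153  7.151 ]
```

View pics/w4.png

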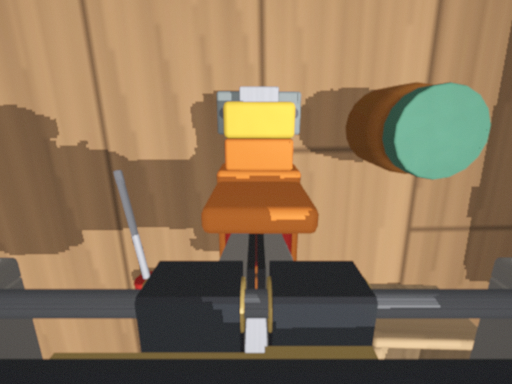

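The stop's yellow face (row 138) now meets the jaw's nose. I'll nudge on to confirm contact by force.

```bash
for i in 1; do python3 -m inch '[[0,[0.001,0,0],[0,0,0]],[0,[0,0,0],[0,0,0]]]'; done; python3 -m inch '[[0,[0.001,0,0],[0,0,0]],[0,[0,0,0],[0,0,0]]]'; python3 -m inch '[[0,[0.001,0,0],[0,0,0]],[0,[0,0,0],[0,0,0]]]'
```

```text
t: 9.7
ee_pos: [0.5312, 0.131, 0.0783]
tool_rot: [2.241, 2.199, -0.001]
wrist_force: [-3.2, -3.5, 8.5]
gripper_width: 0.003
t: 9.95
ee_pos: [0.5314, 0.1316, 0.0783]
tool_rot: [2.24, 2.198, -0.001]
wrist_force: [-1.4, -5.5, 7.1]
gripper_width: 0.008
t: 10.2
ee_pos: [0.5317, 0.1325, 0.0784]
tool_rot: [2.24, 2.198, -0.001]
wrist_force: [-1.3, -5.2, 6.4]
gripper_width: 0.006
```

```bash
python3 -m inch '[[0,[0.001,0,0],[0,0,0]],[0,[0,0,0],[0,0,0]]]'; python3 -m inch '[[0,[0.0015,0,0],[0,0,0]],[0,[0,0,0],[0,0,0]]]'
python3 - <<'E'
from h import *
np.set_printoptions(precision=4,suppress=True)
c=robot.capture("wrist");save(c,"w5")
s=robot.read_state();print(s["ee_pos"],s["wrist_force"])
E
```

```text
t: 10.45
ee_pos: [0.5319, 0.1334, 0.0785]
tool_rot: [2.239, 2.198, -0.0]
wrist_force: [-1.5, -5.5, 8.3]
gripper_width: 0.007
t: 10.7
ee_pos: [0.5322, 0.1349, 0.0786]
tool_rot: [2.239, 2.198, 0.001]
wrist_force: [-0.2, -6.1, 6.5]
gripper_width: 0.005
[0.5322 0.135  0.0786] [-1.406  -5.2366  7.7559]
```

View pics/w5.png

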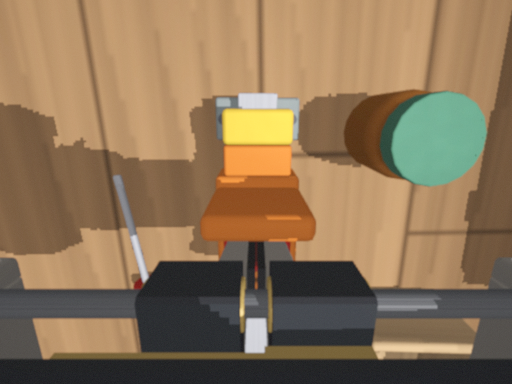

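The jaw stopped moving relative to the stop while the fingers slid 4 mm over the pad. Friction was therefore carrying the jaw, not the lug. I'll advance onto the lug to seat it firmly.

```bash
python3 -m inch '[[0,[0.0015,0,0.0003],[0,0,0]],[0,[0.0015,0,0],[0,0,0]],[0,[0,0,0],[0,0,0]]]'; python3 -m inch '[[0,[0.0015,0,0],[0,0,0]],[0,[0,0,0],[0,0,0]]]';python3 -m inch '[[0,[0.0015,0,0],[0,0,0]],[0,[0,0,0],[0,0,0]]]'
```

```text
t: 11.12
ee_pos: [0.5325, 0.138, 0.0785]
tool_rot: [2.239, 2.197, 0.001]
wrist_force: [-0.4, -6.1, 7.4]
gripper_width: 0.005
t: 11.38
ee_pos: [0.5326, 0.1395, 0.0785]
tool_rot: [2.239, 2.197, 0.002]
wrist_force: [-0.6, -5.6, 7.8]
gripper_width: 0.002
t: 11.62
ee_pos: [0.5327, 0.14, 0.0785]
tool_rot: [2.238, 2.196, -0.001]
wrist_force: [-1.2, -8.2, 7.1]
gripper_width: 0.009
```

The fingers are now on the lug (8 N). I'll push slightly more, then lift straight up, because backing off would drag the jaw back.

```bash
python3 -m inch '[[0,[0.001,0,0],[0,0,0]],[0,[0,0,0],[0,0,0]]]'; python3 -m inch '[[0,[0,0,-0.003],[0,0,0]],[0,[0,0,-0.003],[0,0,0]],[0,[0,0,-0.004],[0,0,0]],[0,[0,0,-0.006],[0,0,0]],[0,[-0.004,0,-0.01],[0,0,0]],[0,[-0.004,0,-0.03],[0,0,0]],[0,[0,0,-0.05],[0,0,0]],[0,[0,0,-0.05],[0,0,0]],[0,[0,0,0],[0,0,0]]]'
python3 - <<'E'
from h import *
np.set_printoptions(precision=4,suppress=True)
s=robot.read_state();print(s["ee_pos"],s["wrist_force"])
cs=[robot.capture(n) for n in("wrist","scene","top")]
for c,n in zip(cs,("wrist","scene","top")):
    print(n)
    for k,z in dict(release_top=.072,push_face=.095,end_stop=.062,nestbox=0,jar=0,brass_cup=0,screwdriver=0).items():
        for m in robot.mark_of(c,k)[:1]: print(k,round(m["p"],2),np.array(m["xy"]),atz(c,m["xy"],z))
w=cs[0]["img"][:,:,::-1];sc=cv2.resize(cs[1]["img"][140:260,190:350,::-1],(512,384))
cv2.imwrite("pics/w6.png",cv2.resize(np.vstack([w,sc]),(400,600)))
E
```

```text
t: 11.88
ee_pos: [0.5326, 0.14, 0.0785]
tool_rot: [2.238, 2.196, -0.003]
wrist_force: [-0.3, -13.3, 8.4]
gripper_width: 0.004
t: 13.0
ee_pos: [0.5336, 0.1357, 0.2385]
tool_rot: [2.237, 2.195, 0.013]
wrist_force: [-0.2, 0.8, 0.9]
gripper_width: 0.007
[0.5336 0.1357 0.2385] [-0.2248  0.7525  0.8849]
wrist
push_face 0.55 [254.3 170.5] [0.533  0.1503 0.095 ]
end_stop 0.6 [252.6 131.4] [0.532  0.1906 0.062 ]
nestbox 0.69 [332.6 258.3] [ 0.6553 -0.0144  0.    ]
jar 0.84 [329.3 124.6] [0.6391 0.1939 0.    ]
screwdriver 0.68 [189.3 211.5] [0.4337 0.0701 0.    ]
scene
release_top 0.79 [303.  183.2] [0.5404 0.1311 0.072 ]
push_face 0.56 [312.3 175. ] [0.5349 0.1581 0.095 ]
end_stop 0.93 [321.9 183.4] [0.5412 0.1899 0.062 ]
nestbox 0.63 [264.  239.5] [ 0.6669 -0.0102  0.    ]
jar 0.91 [332.  220.3] [0.6339 0.1989 0.    ]
brass_cup 0.88 [215.  181.5] [ 0.413  -0.1123 -0.    ]
screwdriver 0.6 [272.4 180.1] [0.4386 0.068  0.    ]
top
release_top 0.61 [206.6 204.4] [0.5324 0.125  0.072 ]
push_face 0.81 [193.6 204.5] [0.5294 0.1547 0.095 ]
nestbox 0.77 [261.8 164.7] [ 0.6555 -0.0212  0.    ]
brass_cup 0.98 [300.2 248. ] [ 0.4179 -0.1248  0.    ]
screwdriver 0.93 [232.3 243.1] [0.4331 0.063  0.    ]
```

View pics/w6.png

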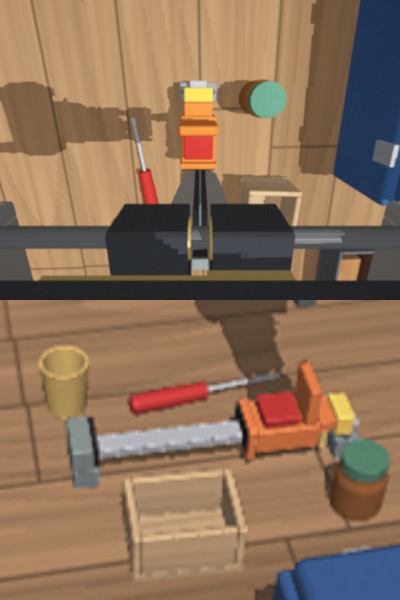

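The pictures show the jaw nose against the yellow stop with no gap. The red pad is up, nothing around the clamp has been disturbed, and the arm is clear.

```bash
python3 -c "
from rig import robot
print(robot.finish_job())"
```

```text
the job is handed in; nothing more can be done
None
```

The clamp is open and handed in at about 13 s: the orange jaw is up against the yellow end stop, with the pad released.

- **Pressing and pushing:** I pressed the pad about 8 mm down with the closed fingertips and slid the jaw about 95 mm open. For most of the way the fingers' friction on the pad carried the jaw, not the lug. I noticed when the jaw stopped and the fingers slid on over the pad. I then advanced about 9 mm onto the lug and pushed with about 13 N without the jaw moving.
- **Releasing:** I lifted straight up so the jaw would not be dragged back and the ratchet could lock.

**Last checks:**
- In the wrist and scene pictures there is no gap between jaw and stop, and the pad is back up. I did not test the ratchet lock itself.
- The screwdriver was within 5 mm of its first position by the top camera, and the box within 2 mm.
- The jar was within a few mm in the wrist view and about 15 mm off in the scene view. The brass cup read 10–17 mm off. The fixed end stop also read about 8 mm off in the scene view, and the arm never went near the cup, so I take these as detector error.
- I did not re-measure the bottle, can and hammer; the arm stayed well away from the bottle and can, and passed well above the hammer.
- The largest wrist reading I saw was about 16 N, with no contact after the lift.

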